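# Tare weighing of a thin-walled glass beaker

### The job

Get the empty glass beaker ready for its tare weighing: slide the glass top of the balance's draft shield fully open, stand the beaker upright in the middle of the weighing pan, then slide the top fully shut again so that no draught reaches it. The beaker is thin glass and the weigh cell under the pan is delicate, so keep the beaker upright, hold it as lightly as you can, do not knock it against the shield, set it down softly without pressing or dropping it on the pan, and leave the other things on the bench where they are.

Things in the scene. Friction and masses are not known exactly. Their poses are not given: they have to be found in the camera images.
- beaker: Empty thin clear glass beaker, open at the top, 62 mm high, 56 mm across the flared rim (top 10 mm), 50 mm across the body, about 70 g; origin at the middle of its underside, z up. About 20 N on each finger holds it; it breaks when a finger presses with more than about 45 N, when knocked, or when dropped by more than about 5 mm.
- balance: White balance fixed to the bench, 250 mm deep (x), 204 wide (y); origin on the bench under the pan's centre, -x its front with the dark display. Housing top at z = 53 mm. Round the pan a square glass draft shield, 150 x 150 mm inside, centred on the origin, rim at z = 140 mm; two runners at y = +-80 mm, up to z = 145 mm, lead 240 mm to the rear for the sliding glass top.
- weigh_pan: Round steel weighing pan, 116 mm across, 4 mm thick; origin at the centre of its upper face, 66 mm above the bench when empty. It rests on a soft spring (0.9 N per mm) and meets a hard overload stop after 4 mm; the weigh cell is damaged by more than 10 N.
- pan_centre (a point): Centre of the weighing pan's upper face, axes as the balance's (z up).
- top_slide (a joint): Travel of the draft shield's glass top in m along the balance's +x: 0 shut, 0.140 fully open at the rear stop; may start a little ajar. Stays where it is left, takes 1 to 3 N to slide. The top lies at z = 141 to 147 mm above the bench.
- slide_grip (a point): Top centre of the black upright grip on the glass top: 44 mm along the balance's y, 12 mm along its x, 23 mm high above its foot plate (z = 149 mm); the point is at z = 172 mm, at the balance's x = -66 mm when shut, +74 mm when fully open. Axes as the balance's.
- yellow_cup: White sample cup with yellow lid, 54 mm across, 60 mm high; bystander, to be left alone; origin at the middle of its underside.
- blue_cup: Light blue cup with red lid, 62 mm across, 74 mm high; bystander, to be left alone; origin at the middle of its underside.
- timer: Small white timer, 62 x 62 x 19 mm, lying flat; bystander, to be left alone; origin at the middle of its underside.
- marker: Black marker pen, 136 mm long, lying flat; bystander, to be left alone; origin at the middle of its underside.
- bottle_0: Clear sample bottle with white screw cap, 54 mm across, 118 mm high, standing on the grey tray at the left; bystander, to be left alone; origin at the middle of its underside.
- bottle_1: Clear sample bottle with white screw cap, 54 mm across, 118 mm high, standing on the grey tray at the left; bystander, to be left alone; origin at the middle of its underside.
- bottle_2: Clear sample bottle with white screw cap, 54 mm across, 118 mm high, standing on the grey tray at the left; bystander, to be left alone; origin at the middle of its underside.
- bottle_3: Clear sample bottle with white screw cap, 54 mm across, 118 mm high, standing on the grey tray at the left; bystander, to be left alone; origin at the middle of its underside.
- bottle_4: Clear sample bottle with white screw cap, 54 mm across, 118 mm high, standing on the grey tray at the left; bystander, to be left alone; origin at the middle of its underside.

How it is judged:
On the way, in this order (a step that is already met when the one before it is completed fails the run):
1. the glass top is slid open (value of joint top_slide above 0.12 m), for 0.2 s.
2. the beaker stands on the pan, let go (horizontal distance between beaker and pan_centre below 0.012 m and z of beaker in the frame of pan_centre between -0.004 and 0.004 m and angle between beaker's own z axis and vertical below 0.05 rad and contact force between beaker and weigh_pan above 0.25 N and contact force between the fingers and beaker below 0.05 N and linear speed of beaker below 0.02 m/s), for 0.3 s.
At the end, for the whole second after the job is handed in: The beaker stands upright on the pan, let go and at rest, its axis within 12 mm of the pan's centre, and the glass top is shut to within 4 mm (all of step 2 and value of joint top_slide below 0.004 m); the robot touches nothing.
It fails at once if the beaker is squeezed too hard by the fingers (over about 45 N on each) (contact force between the fingers and beaker above 90 N).
It fails at once if the weighing pan is loaded with more than 10 N (contact force between anything else and weigh_pan above 10 N).
It fails at once if the beaker is knocked against the balance with more than 12 N (contact force between beaker and balance above 12 N).
It fails at once if the beaker is dropped onto the pan (lands faster than 0.28 m/s, as after a free fall of about 5 mm) or tips by more than 0.5 rad ((linear speed of beaker above 0.28 m/s and z of beaker in the frame of pan_centre below 0.01 m and horizontal distance between beaker and pan_centre below 0.06 m) or angle between beaker's own z axis and vertical above 0.5 rad).
It fails at once if another thing on the bench is moved by more than 30 mm (distance of any of yellow_cup, blue_cup, timer, marker, bottle_0, bottle_1, bottle_2, bottle_3, bottle_4 from where it was at the start of the episode above 0.03 m).
It also fails if it takes over 64 s, if anything falls off the work surface, if the arm or the gripper's body presses on something with over 40 N, if the wrist force passes 120 N, or if a joint passes its speed limit or range.

### The arm

A 6-joint arm with a two-finger parallel gripper is mounted at the origin on a cart in front of the work surface, level with it; the furniture and walls round the work are solid. World frame = base frame: x ahead of the robot, y to its left, z up, the work surface at z = 0. Lengths are in m, angles in rad, forces in N, time in s.
With the tool pointing down it reaches from about 0.25 to 0.775 m from the base axis. Payload 4 kg.
Tool frame: the origin (TCP) lies on the centre line of the jaws, within the pads' length; the fingertips stand 14 mm ahead of it and the grasp point (between the pads) lies 5 mm behind it; z points along the fingers, y is the line along which they close (so a half turn about z gives the same grasp; the last joint's range is limited). The gripper opens to 94 mm and grips with 3 to 60 N. Pads are 16 mm wide; open, the fingers measure 119 mm over their backs; the gripper's body (75 mm by 177 mm) begins 78 mm behind the grasp point.
Start: joints at [-1.211, 0.087, 1.371, -0, 1.684, -0.103], TCP at [0.246, -0.492, 0.22] pointing down, gripper open.
Joint ranges: [-3.1, 3.1], [-0.76, 2.03], [0.27, 2.55], [-1.08, 4.22], [0.17, 2.65], [-2.57, 2.57]. Speed limits (rad/s): [2.79, 2.79, 3.14, 3.14, 3.14, 3.14].

### API

Orientations are given as [roll, pitch, yaw] about the fixed x, y, z axes, in that order (R = Rz(yaw) Ry(pitch) Rx(roll)).
In Python, from plant import status, optics, job_done, spot_in, spot_point gives the robot as it stands.
- The arm moves only by the shell command python3 -m handwheel 'ROWS' [FORCE]. ROWS is JSON, a list of rows, each an object of numbers: "dx", "dy", "dz": the shift along the world's x, y, z in m; "rx", "ry", "rz": the turn, a rotation vector about the world's x, y, z in rad; "claw": the opening, from 0 (shut) to 1 (fully open). A call has 1 to 10 rows; each row is the pose to reach, as a shift and turn from the pose commanded when the call began; what a row does not reach only later rows make up. A row lasts 1/12 s, in which the tool goes at most 41.7 mm and 7.16 degrees, less where a joint would pass 70% of its speed; a pose out of reach is approached as far as the arm can. A call with a gripper value outside its range is refused whole. The fingers move at their own pace and stop on an object; FORCE is the grip in N (left out, the last holds). Time passes only in rows, so rows that repeat a pose let the fingers close. It gives the time, the measured TCP pose, the force, the opening and the grip force at its end, in the units of the state.
- status.get_state(): the state, without advancing time (a new reading comes with each control period).
- optics.read_camera(name): name is "scene" or "top" or "wrist"; returns (picture, depth): 420x560x3 uint8, red, green, blue; 420x560 float32, m along the optical axis (not along the pixel's ray), 0 where there is no reading.
- optics.camera_info(name): a dict with "K" (3x3 intrinsics, pixels), "dist_coeffs" ([k1, k2, p1, p2, k3] as OpenCV has them; the pictures are not rectified), "R" (3x3) and "t" (3): a world point X has camera coordinates R X + t. Camera axes: x right, y down, z forward; pixel columns grow to the right and rows downward; lengths in m; the calibration is good to about 2 mm. A picture is of the moment at which its call begins: read the wrist's pose just before it. camera_info takes no time and is no camera call; for the wrist camera it gives the pose at the moment of the call.
- job_done(): hands the job in; it is judged then, once.
Trained networks look in the newest picture that a camera, given by its name, has taken for a name from the list of things; names that differ only in an ending like _2 or _b are one class to them, and where a whole thing is asked for, a point or a joint stands for the part that bears it (a point fixed in the world has none). Each returns a list of dicts, best first, with "confidence" (0 to 1); they miss things now and then, are a little off and sometimes report something else, mostly with a low value. They report only what shows in the picture. A call takes as long as a camera call.
- spot_in(camera, query): "box" ([left, top, right, bottom] in pixels, round what is visible of it).
- spot_point(camera, query): "location" ([column, row] in pixels: a listed point, or the origin of a listed thing).
The state is a dict: "t": time; "joint_positions": joint angles; "joint_velocities": joint speeds; "tau": joint torques, N m; "tool_pos": TCP position; "orientation": TCP orientation; "wrist_force": force on the tool from outside, world axes, zero at the start; "torque": the same for the moment, N m; "width": finger opening in m; "gripper_force": force on a finger pad.
Only numpy, scipy, OpenCV 4.12 (cv2) and the standard library are available. Lean on these libraries where they do the work, as an engineer would, in place of code of your own. Each camera call takes 0.05 s, during which the arm holds its last target. There are 200 camera calls.

## Working session

There is one attempt and no reset: what is moved stays moved. The work goes in short steps, Python scripts to look and compute and a shell command to move; the robot and the scene stay as the last step left them, time stands still between calls to the robot, and variables do not carry over. Pictures are saved under pics/ and viewed, at most 10 in all, crops included, and the job is handed in when it is done.

```bash
mkdir -p pics
cat > h.py <<'E'
import numpy as np, cv2
from plant import status, optics, spot_in, spot_point
def ray(ci,px):
    p=cv2.undistortPoints(np.array([[px]],float),np.array(ci["K"]),np.array(ci["dist_coeffs"]))[0,0]
    R=np.array(ci["R"]);t=np.array(ci["t"])
    return -R.T@t, R.T@np.array([p[0],p[1],1.])
def onz(ci,px,z):
    o,d=ray(ci,px); return o+d*(z-o[2])/d[2]
E
python3 - <<'E'
from h import *
for c in ("scene","top"):
    im,d=optics.read_camera(c); ci=optics.camera_info(c)
    cv2.imwrite(f"pics/{c}0.png",im[:,:,::-1])
    o,_=ray(ci,(280,210)); print(c,"cam",o.round(3))
    for q,z in (("slide_grip",.172),("pan_centre",.066),("beaker",0),("balance",0),("yellow_cup",0),("blue_cup",0),("timer",0),("marker",0)):
        for r in spot_point(c,q)[:2]:
            print(q,round(r["confidence"],2),np.round(r["location"],1),onz(ci,r["location"],z).round(4))
    for r in spot_in(c,"beaker")[:2]: print("box",r)
print(status.get_state())
E
```

```text
scene cam [-0.093  0.594  1.051]
slide_grip 0.76 [285.5 211.6] [0.505  0.0433 0.172 ]
slide_grip 0.54 [222.  324.1] [0.3603 0.3395 0.172 ]
pan_centre 0.78 [274.3 234.2] [0.5365 0.0515 0.066 ]
beaker 0.67 [224.6 327.7] [0.4375 0.2907 0.    ]
beaker 0.39 [407.8 199.4] [ 0.4238 -0.3704  0.    ]
balance 0.72 [276.6 247.5] [0.5393 0.041  0.    ]
yellow_cup 0.76 [373.4 223.5] [ 0.4266 -0.222   0.    ]
blue_cup 0.72 [221.6 327.7] [0.4421 0.296  0.    ]
timer 0.87 [327.3 189.4] [ 0.6082 -0.22    0.    ]
timer 0.72 [371.9 223.2] [ 0.4301 -0.2196  0.    ]
marker 0.77 [206.2 369.5] [0.3816 0.3825 0.    ]
box {'box': [400.6, 177.9, 405.0, 190.0], 'confidence': 0.41}
box {'box': [365.7, 205.1, 387.6, 226.8], 'confidence': 0.31}
top cam [0.249 0.009 1.531]
slide_grip 0.59 [264.9 224.8] [0.5067 0.0359 0.172 ]
pan_centre 0.51 [263.  222.5] [0.5356 0.0442 0.066 ]
pan_centre 0.26 [171.4 274.2] [0.3787 0.371  0.066 ]
beaker 0.59 [191.4 179.1] [0.7365 0.3056 0.    ]
balance 0.75 [260.8 226.5] [0.5341 0.0549 0.    ]
yellow_cup 0.65 [335.9 251.8] [ 0.4201 -0.2118  0.    ]
blue_cup 0.59 [201.2 255.5] [0.44
[... 171 characters left out ...]
': 0.48}
{'t': 1.0, 'joint_positions': array([-1.21109695e+00,  8.72097388e-02,  1.37069783e+00, -1.07155016e-05,
        1.68358876e+00, -1.03128074e-01]), 'joint_velocities': array([ 0.00064024, -0.00090966, -0.00034916,  0.00153369,  0.00090308,
        0.00039506]), 'tau': array([ 1.87198915e-03, -3.40044129e+01, -3.02604783e+01,  7.20067997e-02,
        2.36476242e-02, -6.86855245e-06]), 'tool_pos': array([ 0.24555055, -0.49216782,  0.21950165]), 'orientation': array([3.14149793e+00, 2.05073109e-05, 4.62826243e-01]), 'wrist_force': array([-0.07368243,  0.27857325, -0.42108841]), 'torque': array([ 0.02715387, -0.05070414,  0.00602308]), 'gripper_force': 0.0, 'width': 0.09380215674824964}
```

Run:
```python
import cv2,numpy as np
a=cv2.resize(cv2.imread("pics/scene0.png")[150:300,200:450],(800,480),interpolation=cv2.INTER_CUBIC)
cv2.imwrite("pics/s_crop.png",a)
b=cv2.resize(cv2.imread("pics/top0.png")[150:290,210:410],(800,560),interpolation=cv2.INTER_CUBIC)
cv2.imwrite("pics/t_crop.png",b)
```

```text
(no output)
```

View pics/s_crop.png

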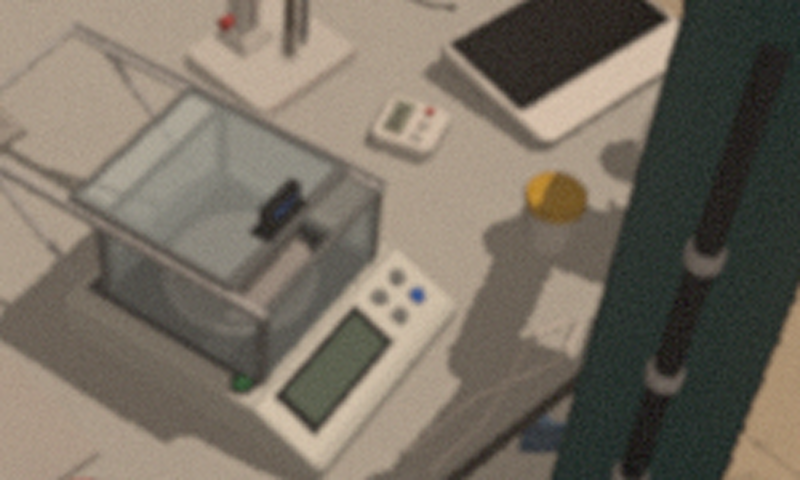

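View pics/t_crop.png

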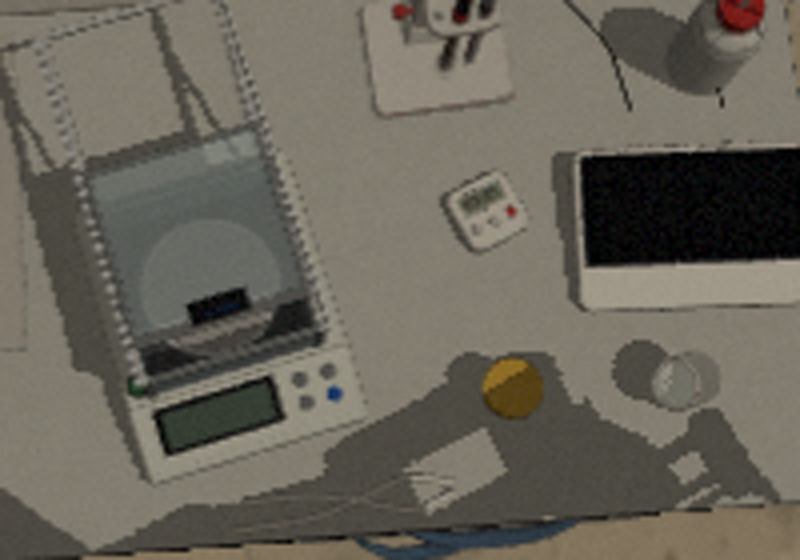

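The overview crops show the lid grip at about (265,226) in the top picture, the lid ajar, and the balance yawed by about 17°. The beaker stands near (380,246) in the top picture, to the right of the yellow cup. Next I measure the yaw and refine both positions.

Run:
```python
from h import *
ci=optics.camera_info("top")
f=lambda x,y,z:onz(ci,(210+x/4,150+y/4),z)
g=f(367,415,.053)-f(152,482,.053); print("front yaw",np.arctan2(g[0],-g[1]), f(367,415,.053),f(152,482,.053))
a,b=f(215,0,.145),f(322,335,.145); d=a-b; print("runnerR yaw",np.arctan2(d[1],d[0]))
a,b=f(40,50,.145),f(138,388,.145); d=a-b; print("runnerL yaw",np.arctan2(d[1],d[0]))
print("beaker base",f(677,387,0),"rim",f(686,378,.062))
P=[];G=[]
for c in ("top","scene"):
    c1=optics.camera_info(c); im,D=optics.read_camera(c)
    for _ in range(3):
        for q,z in (("beaker",0),("slide_grip",.172),("pan_centre",.066),("balance",0)):
            for r in spot_point(c,q)[:1]: print(c,q,round(r["confidence"],2),np.round(r["location"],1),onz(c1,r["location"],z).round(4)[:2])
        optics.read_camera(c)
    v,u=np.mgrid[:420,:560]; n=cv2.undistortPoints(np.c_[u.ravel(),v.ravel()].astype(float).reshape(-1,1,2),np.array(c1["K"]),np.array(c1["dist_coeffs"]))[:,0]
    X=(np.c_[n,np.ones(len(n))]*D.reshape(-1,1)-np.array(c1["t"]))@np.array(c1["R"])
    m=(abs(X[:,0]-.505)<.05)&(abs(X[:,1]-.04)<.05)&(X[:,2]>.158)&(X[:,2]<.185)&(D.ravel()>0)
    print(c,"grip depth",m.sum(),X[m].mean(0).round(4),X[m].min(0).round(3),X[m].max(0).round(3))
    m=(abs(X[:,0]-.43)<.06)&(abs(X[:,1]+.37)<.06)&(X[:,2]>.015)&(X[:,2]<.08)&(D.ravel()>0)
    if m.sum(): print(c,"beaker depth",m.sum(),X[m].mean(0).round(4),X[m].min(0).round(3),X[m].max(0).round(3))
```

```text
front yaw 0.22569742693580344 [ 0.4162872  -0.08389691  0.053     ] [0.3722158  0.10804381 0.053     ]
runnerR yaw 0.2243628158122116
runnerL yaw 0.2222912665877143
beaker base [ 0.42683823 -0.37086606  0.        ] rim [ 0.42692249 -0.3643489   0.062     ]
top beaker 0.47 [379.3 246.1] [ 0.4292 -0.3714]
top slide_grip 0.58 [264.1 225.7] [0.5039 0.0387]
top pan_centre 0.49 [262.5 220.7] [0.5422 0.0455]
top balance 0.91 [263.1 226.2] [0.5346 0.0463]
top beaker 0.64 [377.4 243.7] [ 0.4384 -0.3656]
top slide_grip 0.56 [262.7 225.1] [0.5063 0.0432]
top pan_centre 0.46 [262.7 223.6] [0.5317 0.0455]
top balance 0.59 [265.5 225.3] [0.5373 0.0373]
top beaker 0.62 [375.7 244.2] [ 0.4371 -0.3592]
top slide_grip 0.69 [264.6 225.2] [0.5055 0.037 ]
top pan_centre 0.66 [262.3 218.4] [0.5506 0.0457]
top balance 0.83 [265.1 227.6] [0.5287 0.0393]
top grip depth 55 [0.5053 0.0382 0.1709] [0.497 0.019 0.159] [0.516 0.059 0.179]
top beaker depth 133 [ 0.4306 -0.3711  0.0447] [ 0.404 -0.396  0.016] [ 0.457 -0.34   0.066]
scene beaker 0.58 [407.  199.3] [ 0.4256 -0.3689]
scene slide_grip 0.56 [288.2 212.3] [0.499  0.0399]
scene pan_centre 0.64 [273.7 230.5] [0.5471 0.0445]
scene balance 0.76 [277.1 244.8] [0.5454 0.0338]
scene beaker 0.38 [407.7 201.6] [ 0.4183 -0.363 ]
scene slide_grip 0.78 [286.5 214.6] [0.4961 0.0479]
scene pan_centre 0.64 [272.6 230. ] [0.5503 0.0456]
scene balance 0.93 [276.4 246. ] [0.5435 0.038 ]
scene beaker 0.42 [406.9 198.1] [ 0.429  -0.3726]
scene slide_grip 0.77 [283.6 212.4] [0.506  0.0485]
scene pan_centre 0.65 [273.9 233.6] [0.5388 0.051 ]
scene balance 0.83 [278.  244.9] [0.5436 0.0322]
scene grip depth 105 [0.5013 0.0402 0.1677] [0.493 0.016 0.158] [0.514 0.062 0.174]
scene beaker depth 43 [ 0.4466 -0.3576  0.0456] [ 0.436 -0.377  0.016] [ 0.455 -0.342  0.067]
```

```bash
python3 -m handwheel '[{"dx":0.259,"dy":0.531,"dz":0.06,"rz":1.332},{"dx":0.259,"dy":0.531,"dz":0.06,"rz":1.332},{"dx":0.259,"dy":0.531,"dz":0.06,"rz":1.332},{"dx":0.259,"dy":0.531,"dz":0.06,"rz":1.332},{"dx":0.259,"dy":0.531,"dz":0.06,"rz":1.332},{"dx":0.259,"dy":0.531,"dz":0.06,"rz":1.332},{"dx":0.259,"dy":0.531,"dz":0.06,"rz":1.332},{"dx":0.259,"dy":0.531,"dz":0.06,"rz":1.332},{"dx":0.259,"dy":0.531,"dz":0.06,"rz":1.332},{"dx":0.259,"dy":0.531,"dz":0.06,"rz":1.332}]'
```

```text
schema error: expected keys dx, dy, dz, rx, ry, rz, claw
```

```bash
python3 -m handwheel '[{"dx":0.259,"dy":0.531,"dz":0.06,"rx":0,"ry":0,"rz":1.332,"claw":1},{"dx":0.259,"dy":0.531,"dz":0.06,"rx":0,"ry":0,"rz":1.332,"claw":1},{"dx":0.259,"dy":0.531,"dz":0.06,"rx":0,"ry":0,"rz":1.332,"claw":1},{"dx":0.259,"dy":0.531,"dz":0.06,"rx":0,"ry":0,"rz":1.332,"claw":1},{"dx":0.259,"dy":0.531,"dz":0.06,"rx":0,"ry":0,"rz":1.332,"claw":1},{"dx":0.259,"dy":0.531,"dz":0.06,"rx":0,"ry":0,"rz":1.332,"claw":1},{"dx":0.259,"dy":0.531,"dz":0.06,"rx":0,"ry":0,"rz":1.332,"claw":1},{"dx":0.259,"dy":0.531,"dz":0.06,"rx":0,"ry":0,"rz":1.332,"claw":1},{"dx":0.259,"dy":0.531,"dz":0.06,"rx":0,"ry":0,"rz":1.332,"claw":1},{"dx":0.259,"dy":0.531,"dz":0.06,"rx":0,"ry":0,"rz":1.332,"claw":1}]'
```

```text
t: 3.43
tool_pos: [0.4277, -0.1176, 0.2622]
orientation: [3.14, 0.001, 1.719]
wrist_force: [0.3, -0.6, -0.3]
width: 0.0942
gripper_force: 0.0
```

```bash
python3 -m handwheel '[{"dx":0.077,"dy":0.156,"dz":0.01,"rx":0,"ry":0,"rz":0.078,"claw":1},{"dx":0.077,"dy":0.156,"dz":0.01,"rx":0,"ry":0,"rz":0.078,"claw":1},{"dx":0.077,"dy":0.156,"dz":0.01,"rx":0,"ry":0,"rz":0.078,"claw":1},{"dx":0.077,"dy":0.156,"dz":0.01,"rx":0,"ry":0,"rz":0.078,"claw":1},{"dx":0.077,"dy":0.156,"dz":0.01,"rx":0,"ry":0,"rz":0.078,"claw":1},{"dx":0.077,"dy":0.156,"dz":0.01,"rx":0,"ry":0,"rz":0.078,"claw":1},{"dx":0.077,"dy":0.156,"dz":0.01,"rx":0,"ry":0,"rz":0.078,"claw":1}]'
python3 - <<'E'
from h import *
im,D=optics.read_camera("wrist"); ci=optics.camera_info("wrist"); s=status.get_state()
print(s["tool_pos"],s["orientation"])
cv2.imwrite("pics/w1.png",im[:,:,::-1])
for q,z in (("slide_grip",.172),("pan_centre",.066)):
    for r in spot_point("wrist",q)[:2]: print(q,round(r["confidence"],2),np.round(r["location"],1),onz(ci,r["location"],z).round(4)[:2])
v,u=np.mgrid[:420,:560]; n=cv2.undistortPoints(np.c_[u.ravel(),v.ravel()].astype(float).reshape(-1,1,2),np.array(ci["K"]),np.array(ci["dist_coeffs"]))[:,0]
X=(np.c_[n,np.ones(len(n))]*D.reshape(-1,1)-np.array(ci["t"]))@np.array(ci["R"])
m=(abs(X[:,0]-.505)<.05)&(abs(X[:,1]-.04)<.05)&(X[:,2]>.166)&(X[:,2]<.178)&(D.ravel()>0)
print(m.sum(), cv2.minAreaRect(X[m][:,:2].astype(np.float32)) if m.sum()>3 else 0, X[m].mean(0))
E
```

```text
t: 4.02
tool_pos: [0.5041, 0.0362, 0.2714]
orientation: [-3.141, 0.001, 1.792]
wrist_force: [1.1, -0.1, -0.3]
width: 0.0943
gripper_force: 0.0
[0.50389813 0.0355103  0.271457  ] [-3.14087733e+00  6.42497006e-04  1.79010449e+00]
slide_grip 0.93 [289.9 211. ] [0.5054 0.0372]
821 ((0.5062336325645447, 0.036582935601472855), (0.012529412284493446, 0.04417940974235535), 11.860126495361328) [0.50605763 0.03798932 0.17094163]
```

View pics/w1.png

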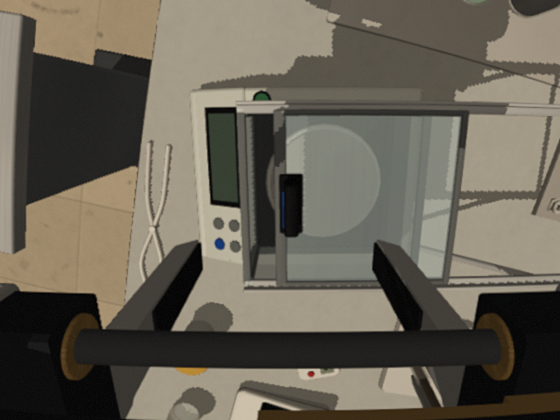

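The wrist picture shows the grip at (291,205), centred between the jaws, with the lid ajar. The pan centre is near (325,181).

Run:
```python
from h import *
ci=optics.camera_info("wrist"); f=lambda x,y,z:onz(ci,(x,y),z)[:2]
for n,(p,q) in dict(housing=((192,91),(418,88)),).items():
    d=f(*q,.053)-f(*p,.053); print(n,np.arctan2(d[1],d[0]))
d=f(558,103,.145)-f(240,103,.145); print("runnerL",np.arctan2(d[1],d[0]))
d=f(558,282,.145)-f(248,287,.145); print("runnerR",np.arctan2(d[1],d[0]))
d=f(192,91,.053)-f(202,259,.053); print("front",np.arctan2(-d[0],d[1]),np.linalg.norm(d))
print("pan",f(325,181,.066))
```

```text
housing 0.23265909042817345
runnerL 0.233290083811677
runnerR 0.22099911900353147
front 0.21221638677551752 0.1898225327270442
pan [0.54211911 0.04794809]
```

```bash
python3 -m handwheel '[{"dx":0.002,"dy":0.002,"dz":-0.03,"rx":0,"ry":0,"rz":0,"claw":0.6},{"dx":0.002,"dy":0.002,"dz":-0.06,"rx":0,"ry":0,"rz":0,"claw":0.6},{"dx":0.002,"dy":0.002,"dz":-0.09,"rx":0,"ry":0,"rz":0,"claw":0.5},{"dx":0.002,"dy":0.002,"dz":-0.102,"rx":0,"ry":0,"rz":0,"claw":0.4},{"dx":0.002,"dy":0.002,"dz":-0.102,"rx":0,"ry":0,"rz":0,"claw":0.3}]' 10
```

```text
t: 4.58
tool_pos: [0.5037, 0.0372, 0.166]
orientation: [-3.134, -0.002, 1.789]
wrist_force: [-0.5, -0.4, -0.3]
width: 0.0646
gripper_force: 0.0
```

```bash
python3 -m handwheel '[{"dx":0.001,"dy":0,"dz":0.003,"rx":0,"ry":0,"rz":0,"claw":0},{"dx":0.001,"dy":0,"dz":0.003,"rx":0,"ry":0,"rz":0,"claw":0},{"dx":0.001,"dy":0,"dz":0.003,"rx":0,"ry":0,"rz":0,"claw":0},{"dx":0.001,"dy":0,"dz":0.003,"rx":0,"ry":0,"rz":0,"claw":0},{"dx":0.001,"dy":0,"dz":0.003,"rx":0,"ry":0,"rz":0,"claw":0},{"dx":0.001,"dy":0,"dz":0.003,"rx":0,"ry":0,"rz":0,"claw":0},{"dx":0.001,"dy":0,"dz":0.003,"rx":0,"ry":0,"rz":0,"claw":0},{"dx":0.001,"dy":0,"dz":0.003,"rx":0,"ry":0,"rz":0,"claw":0}]' 10
```

```text
t: 5.25
tool_pos: [0.5072, 0.0384, 0.1727]
orientation: [-3.142, 0.0, 1.791]
wrist_force: [-0.0, -0.7, 1.3]
width: 0.0118
gripper_force: 10.0
```

```bash
python3 -m handwheel '[{"dx":0.01,"dy":0.0022,"dz":0,"rx":0,"ry":0,"rz":0,"claw":0},{"dx":0.025,"dy":0.0056,"dz":0,"rx":0,"ry":0,"rz":0,"claw":0},{"dx":0.04,"dy":0.009,"dz":0,"rx":0,"ry":0,"rz":0,"claw":0},{"dx":0.055,"dy":0.0124,"dz":0,"rx":0,"ry":0,"rz":0,"claw":0},{"dx":0.07,"dy":0.0158,"dz":0,"rx":0,"ry":0,"rz":0,"claw":0},{"dx":0.085,"dy":0.0192,"dz":0,"rx":0,"ry":0,"rz":0,"claw":0},{"dx":0.095,"dy":0.0215,"dz":0,"rx":0,"ry":0,"rz":0,"claw":0},{"dx":0.101,"dy":0.0229,"dz":0,"rx":0,"ry":0,"rz":0,"claw":0},{"dx":0.103,"dy":0.0233,"dz":0,"rx":0,"ry":0,"rz":0,"claw":0},{"dx":0.103,"dy":0.0233,"dz":0,"rx":0,"ry":0,"rz":0,"claw":0}]'
```

```text
t: 6.08
tool_pos: [0.6112, 0.0624, 0.1727]
orientation: [3.14, -0.001, 1.791]
wrist_force: [1.0, 2.2, 2.0]
width: 0.0116
gripper_force: 10.0
```

```bash
python3 -m handwheel '[{"dx":0.002,"dy":0.0004,"dz":0,"rx":0,"ry":0,"rz":0,"claw":0},{"dx":0.004,"dy":0.0009,"dz":0,"rx":0,"ry":0,"rz":0,"claw":0},{"dx":0.004,"dy":0.0009,"dz":0,"rx":0,"ry":0,"rz":0,"claw":0}]'
```

```text
t: 6.33
tool_pos: [0.6141, 0.0631, 0.1728]
orientation: [3.141, -0.001, 1.791]
wrist_force: [-0.6, 2.1, 2.3]
width: 0.0117
gripper_force: 10.0
```

```bash
python3 -m handwheel '[{"dx":0.002,"dy":0.0004,"dz":0,"rx":0,"ry":0,"rz":0,"claw":0},{"dx":0.004,"dy":0.0009,"dz":0,"rx":0,"ry":0,"rz":0,"claw":0},{"dx":0.004,"dy":0.0009,"dz":0,"rx":0,"ry":0,"rz":0,"claw":0}]'
```

```text
t: 6.58
tool_pos: [0.6144, 0.0631, 0.1726]
orientation: [-3.132, -0.001, 1.791]
wrist_force: [-10.8, 1.1, 7.0]
width: 0.0118
gripper_force: 10.0
```

```bash
python3 -m handwheel '[{"dx":-0.005,"dy":-0.001,"dz":0,"rx":0,"ry":0,"rz":0,"claw":0.5},{"dx":-0.005,"dy":-0.001,"dz":0,"rx":0,"ry":0,"rz":0,"claw":0.5},{"dx":-0.005,"dy":-0.001,"dz":0,"rx":0,"ry":0,"rz":0,"claw":0.5},{"dx":-0.005,"dy":-0.001,"dz":0.04,"rx":0,"ry":0,"rz":0,"claw":0.8},{"dx":-0.005,"dy":-0.001,"dz":0.08,"rx":0,"ry":0,"rz":0,"claw":1},{"dx":-0.02,"dy":-0.04,"dz":0.08,"rx":0,"ry":0,"rz":-0.1,"claw":1},{"dx":-0.04,"dy":-0.08,"dz":0.08,"rx":0,"ry":0,"rz":-0.22,"claw":1},{"dx":-0.06,"dy":-0.12,"dz":0.08,"rx":0,"ry":0,"rz":-0.34,"claw":1},{"dx":-0.08,"dy":-0.16,"dz":0.08,"rx":0,"ry":0,"rz":-0.46,"claw":1},{"dx":-0.1,"dy":-0.2,"dz":0.08,"rx":0,"ry":0,"rz":-0.58,"claw":1}]'
```

```text
t: 7.42
tool_pos: [0.5231, -0.1273, 0.2525]
orientation: [3.14, 0.001, 1.205]
wrist_force: [1.2, -0.4, -1.3]
width: 0.0752
gripper_force: 0.0
```

```bash
python3 -m handwheel '[{"dx":-0.011,"dy":-0.03,"dz":0,"rx":0,"ry":0,"rz":-0.12,"claw":1},{"dx":-0.022,"dy":-0.06,"dz":0,"rx":0,"ry":0,"rz":-0.24,"claw":1},{"dx":-0.033,"dy":-0.09,"dz":0,"rx":0,"ry":0,"rz":-0.36,"claw":1},{"dx":-0.044,"dy":-0.12,"dz":0,"rx":0,"ry":0,"rz":-0.48,"claw":1},{"dx":-0.055,"dy":-0.15,"dz":0,"rx":0,"ry":0,"rz":-0.6,"claw":1},{"dx":-0.066,"dy":-0.18,"dz":0,"rx":0,"ry":0,"rz":-0.72,"claw":1},{"dx":-0.077,"dy":-0.21,"dz":0,"rx":0,"ry":0,"rz":-0.84,"claw":1},{"dx":-0.088,"dy":-0.233,"dz":-0.02,"rx":0,"ry":0,"rz":-0.96,"claw":1},{"dx":-0.088,"dy":-0.233,"dz":-0.02,"rx":0,"ry":0,"rz":-0.985,"claw":1},{"dx":-0.088,"dy":-0.233,"dz":-0.02,"rx":0,"ry":0,"rz":-0.985,"claw":1}]'
python3 - <<'E'
from h import *
ci=optics.camera_info("wrist"); im,D=optics.read_camera("wrist"); s=status.get_state()
print(s["tool_pos"],s["orientation"])
cv2.imwrite("pics/w2.png",im[:,:,::-1])
for r in spot_point("wrist","beaker")[:2]: print(round(r["confidence"],2),np.round(r["location"],1),onz(ci,r["location"],0).round(4)[:2])
for r in spot_in("wrist","beaker")[:2]: print(r)
v,u=np.mgrid[:420,:560]; n=cv2.undistortPoints(np.c_[u.ravel(),v.ravel()].astype(float).reshape(-1,1,2),np.array(ci["K"]),np.array(ci["dist_coeffs"]))[:,0]
X=(np.c_[n,np.ones(len(n))]*D.reshape(-1,1)-np.array(ci["t"]))@np.array(ci["R"])
m=(abs(X[:,0]-.43)<.05)&(abs(X[:,1]+.37)<.05)&(X[:,2]>.052)&(X[:,2]<.07)&(D.ravel()>0)
print(m.sum(), cv2.minEnclosingCircle(X[m][:,:2].astype(np.float32)) if m.sum()>3 else 0, X[m].mean(0))
E
```

```text
t: 8.25
tool_pos: [0.4345, -0.3599, 0.2305]
orientation: [-3.14, 0.002, 0.222]
wrist_force: [-0.5, -0.0, 0.6]
width: 0.094
gripper_force: 0.0
[ 0.43529788 -0.35924316  0.23170205] [-3.14079557e+00  6.62677225e-04  2.24857783e-01]
0.58 [296.9 185.7] [ 0.4306 -0.3719]
{'box': [267.9, 166.1, 327.0, 224.2], 'confidence': 0.75}
799 ((0.4288293123245239, -0.37011855840682983), 0.028166938573122025) [ 0.42540044 -0.37110907  0.0577001 ]
```

View pics/w2.png

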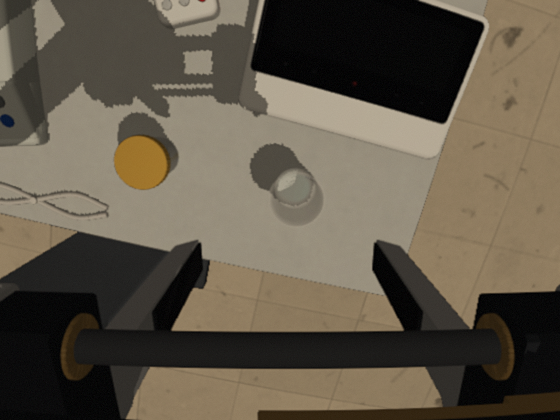

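The wrist picture shows the beaker rim at (298,198). Depth gives its centre as (0.4288, -0.3701) with a 28 mm radius, so the fit is good. I descend around it.

```bash
python3 -m handwheel '[{"dx":-0.0065,"dy":-0.011,"dz":-0.03,"rx":0,"ry":0,"rz":0,"claw":1},{"dx":-0.0065,"dy":-0.011,"dz":-0.06,"rx":0,"ry":0,"rz":0,"claw":1},{"dx":-0.0065,"dy":-0.011,"dz":-0.09,"rx":0,"ry":0,"rz":0,"claw":1},{"dx":-0.0065,"dy":-0.011,"dz":-0.12,"rx":0,"ry":0,"rz":0,"claw":1},{"dx":-0.0065,"dy":-0.011,"dz":-0.125,"rx":0,"ry":0,"rz":0,"claw":1},{"dx":-0.0065,"dy":-0.011,"dz":-0.125,"rx":0,"ry":0,"rz":0,"claw":1},{"dx":-0.0065,"dy":-0.011,"dz":-0.125,"rx":0,"ry":0,"rz":0,"claw":1}]'
python3 - <<'E'
from plant import status
s=status.get_state();print(s["tool_pos"],s["orientation"])
E
```

```text
t: 8.98
tool_pos: [0.4304, -0.3696, 0.1094]
orientation: [3.139, -0.001, 0.227]
wrist_force: [0.1, -0.4, -0.1]
width: 0.0935
gripper_force: 0.0
[ 0.43038692 -0.36964394  0.10940189] [ 3.13931483e+00 -1.31980313e-03  2.27126424e-01]
```

```bash
python3 -m handwheel '[{"dx":-0.0015,"dy":0,"dz":-0.02,"rx":0,"ry":0,"rz":0,"claw":1},{"dx":-0.0015,"dy":0,"dz":-0.04,"rx":0,"ry":0,"rz":0,"claw":1},{"dx":-0.0015,"dy":0,"dz":-0.06,"rx":0,"ry":0,"rz":0,"claw":1},{"dx":-0.0015,"dy":0,"dz":-0.073,"rx":0,"ry":0,"rz":0,"claw":0.8},{"dx":-0.0015,"dy":0,"dz":-0.073,"rx":0,"ry":0,"rz":0,"claw":0.74},{"dx":-0.0015,"dy":0,"dz":-0.073,"rx":0,"ry":0,"rz":0,"claw":0.74},{"dx":-0.0015,"dy":0,"dz":-0.073,"rx":0,"ry":0,"rz":0,"claw":0.7}]' 12
python3 - <<'E'
from plant import status
s=status.get_state();print(s["tool_pos"],s["orientation"])
E
```

```text
t: 9.57
tool_pos: [0.4294, -0.3709, 0.0376]
orientation: [3.137, -0.003, 0.226]
wrist_force: [0.4, -0.6, 0.5]
width: 0.0708
gripper_force: 0.0
[ 0.42937312 -0.37088657  0.03759486] [ 3.13707250e+00 -2.65802773e-03  2.26089077e-01]
```

```bash
python3 -m handwheel '[{"dx":0,"dy":0,"dz":0,"rx":0,"ry":0,"rz":0,"claw":0.65},{"dx":0,"dy":0,"dz":0,"rx":0,"ry":0,"rz":0,"claw":0.62},{"dx":0,"dy":0,"dz":0,"rx":0,"ry":0,"rz":0,"claw":0.59},{"dx":0,"dy":0,"dz":0,"rx":0,"ry":0,"rz":0,"claw":0.56},{"dx":0,"dy":0,"dz":0,"rx":0,"ry":0,"rz":0,"claw":0.53},{"dx":0,"dy":0,"dz":0,"rx":0,"ry":0,"rz":0,"claw":0.5},{"dx":0,"dy":0,"dz":0,"rx":0,"ry":0,"rz":0,"claw":0.45},{"dx":0,"dy":0,"dz":0,"rx":0,"ry":0,"rz":0,"claw":0.3},{"dx":0,"dy":0,"dz":0,"rx":0,"ry":0,"rz":0,"claw":0},{"dx":0,"dy":0,"dz":0,"rx":0,"ry":0,"rz":0,"claw":0}]' 20
python3 - <<'E'
from plant import status
s=status.get_state();print(s["tool_pos"],s["orientation"])
E
```

```text
t: 10.4
tool_pos: [0.4283, -0.3699, 0.0356]
orientation: [3.14, -0.001, 0.226]
wrist_force: [-0.2, 1.1, 6.4]
width: 0.0535
gripper_force: 20.0
[ 0.42826311 -0.36987896  0.03560729] [ 3.14010005e+00 -8.91203749e-04  2.25835900e-01]
```

```bash
python3 -m handwheel '[{"dx":0,"dy":0,"dz":0,"rx":0,"ry":0,"rz":0,"claw":0},{"dx":0,"dy":0,"dz":0,"rx":0,"ry":0,"rz":0,"claw":0},{"dx":0,"dy":0,"dz":0,"rx":0,"ry":0,"rz":0,"claw":0}]'
python3 - <<'E'
from h import *
s=status.get_state();print(s["tool_pos"],s["orientation"],s["width"],s["wrist_force"])
im,D=optics.read_camera("wrist"); cv2.imwrite("pics/w3.png",im[:,:,::-1])
E
```

```text
t: 10.65
tool_pos: [0.4283, -0.3699, 0.0356]
orientation: [3.14, -0.001, 0.226]
wrist_force: [-1.4, 0.9, 5.4]
width: 0.0533
gripper_force: 20.0
[ 0.42827217 -0.36990861  0.03563643] [ 3.14007030e+00 -9.40025598e-04  2.25801225e-01] 0.05334193663398701 [-1.39647469  0.88917932  5.4455669 ]
```

View pics/w3.png

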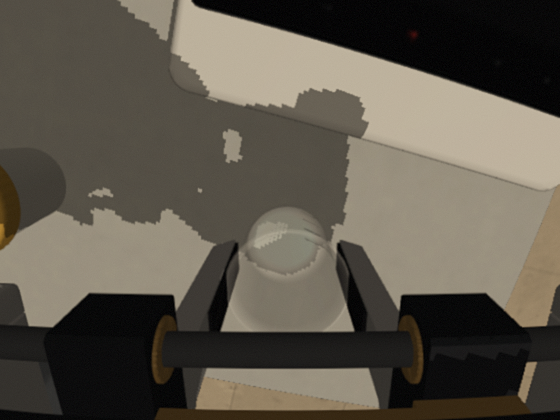

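The jaws stopped at 53.4 mm with about 6 N axial load, so they are on the flare. I open, go 10 mm lower to reach the straight body, and grip again.

```bash
python3 -m handwheel '[{"dx":0,"dy":0,"dz":0,"rx":0,"ry":0,"rz":0,"claw":0.62},{"dx":0,"dy":0,"dz":0,"rx":0,"ry":0,"rz":0,"claw":0.72},{"dx":0,"dy":0,"dz":0,"rx":0,"ry":0,"rz":0,"claw":0.75},{"dx":0,"dy":0,"dz":-0.005,"rx":0,"ry":0,"rz":0,"claw":0.75},{"dx":0,"dy":0,"dz":-0.01,"rx":0,"ry":0,"rz":0,"claw":0.75},{"dx":0,"dy":0,"dz":-0.01,"rx":0,"ry":0,"rz":0,"claw":0.65},{"dx":0,"dy":0,"dz":-0.01,"rx":0,"ry":0,"rz":0,"claw":0.6},{"dx":0,"dy":0,"dz":-0.01,"rx":0,"ry":0,"rz":0,"claw":0.57},{"dx":0,"dy":0,"dz":-0.01,"rx":0,"ry":0,"rz":0,"claw":0.54},{"dx":0,"dy":0,"dz":-0.01,"rx":0,"ry":0,"rz":0,"claw":0.52}]' 20
python3 -m handwheel '[{"dx":0,"dy":0,"dz":0,"rx":0,"ry":0,"rz":0,"claw":0.48},{"dx":0,"dy":0,"dz":0,"rx":0,"ry":0,"rz":0,"claw":0.4},{"dx":0,"dy":0,"dz":0,"rx":0,"ry":0,"rz":0,"claw":0.2},{"dx":0,"dy":0,"dz":0,"rx":0,"ry":0,"rz":0,"claw":0},{"dx":0,"dy":0,"dz":0,"rx":0,"ry":0,"rz":0,"claw":0},{"dx":0,"dy":0,"dz":0,"rx":0,"ry":0,"rz":0,"claw":0}]'
```

```text
t: 11.53
tool_pos: [0.4278, -0.3695, 0.0246]
orientation: [3.141, -0.0, 0.226]
wrist_force: [0.1, -0.6, -0.8]
width: 0.0538
gripper_force: 20.0
t: 12.03
tool_pos: [0.4278, -0.3694, 0.0246]
orientation: [3.141, -0.0, 0.226]
wrist_force: [-0.0, -0.4, -0.8]
width: 0.0534
gripper_force: 20.0
```

```bash
python3 -m handwheel '[{"dx":0,"dy":0,"dz":0.003,"rx":0,"ry":0,"rz":0,"claw":0},{"dx":0,"dy":0,"dz":0.008,"rx":0,"ry":0,"rz":0,"claw":0},{"dx":0,"dy":0,"dz":0.02,"rx":0,"ry":0,"rz":0,"claw":0},{"dx":0,"dy":0,"dz":0.04,"rx":0,"ry":0,"rz":0,"claw":0},{"dx":0,"dy":0,"dz":0.065,"rx":0,"ry":0,"rz":0,"claw":0},{"dx":0,"dy":0,"dz":0.09,"rx":0,"ry":0,"rz":0,"claw":0},{"dx":0,"dy":0,"dz":0.115,"rx":0,"ry":0,"rz":0,"claw":0},{"dx":0,"dy":0,"dz":0.135,"rx":0,"ry":0,"rz":0,"claw":0},{"dx":0,"dy":0,"dz":0.15,"rx":0,"ry":0,"rz":0,"claw":0},{"dx":0,"dy":0,"dz":0.15,"rx":0,"ry":0,"rz":0,"claw":0}]'
python3 - <<'E'
from h import *
s=status.get_state();print(s["tool_pos"],s["orientation"],s["width"])
im,D=optics.read_camera("wrist"); cv2.imwrite("pics/w4.png",im[:,:,::-1])
E
```

```text
t: 12.87
tool_pos: [0.4295, -0.3712, 0.1807]
orientation: [3.133, -0.005, 0.226]
wrist_force: [0.5, -0.5, -0.8]
width: 0.0534
gripper_force: 20.0
[ 0.42950391 -0.37119696  0.18073276] [ 3.13273315 -0.00520577  0.22585156] 0.05339373391326651
```

View pics/w4.png

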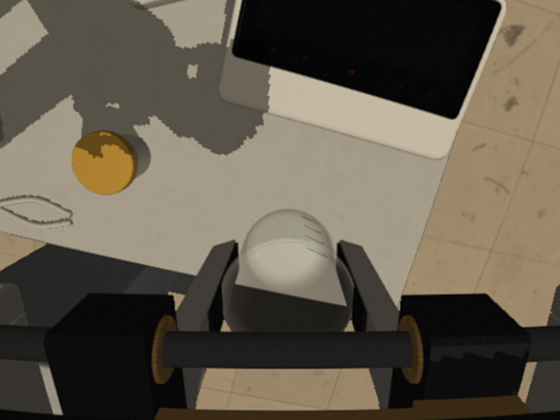

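The beaker is held between the pads, upright as far as I can see (rim near (288,285), base near (290,258)). I carry it over the shield.

```bash
python3 -m handwheel '[{"dx":0.001,"dy":0.005,"dz":0.01,"rx":0,"ry":0,"rz":0,"claw":0},{"dx":0.005,"dy":0.02,"dz":0.02,"rx":0,"ry":0,"rz":0,"claw":0},{"dx":0.011,"dy":0.042,"dz":0.025,"rx":0,"ry":0,"rz":0,"claw":0},{"dx":0.018,"dy":0.067,"dz":0.025,"rx":0,"ry":0,"rz":0,"claw":0},{"dx":0.025,"dy":0.092,"dz":0.025,"rx":0,"ry":0,"rz":0,"claw":0},{"dx":0.032,"dy":0.117,"dz":0.025,"rx":0,"ry":0,"rz":0,"claw":0},{"dx":0.039,"dy":0.142,"dz":0.025,"rx":0,"ry":0,"rz":0,"claw":0},{"dx":0.045,"dy":0.167,"dz":0.025,"rx":0,"ry":0,"rz":0,"claw":0},{"dx":0.052,"dy":0.192,"dz":0.025,"rx":0,"ry":0,"rz":0,"claw":0},{"dx":0.059,"dy":0.217,"dz":0.025,"rx":0,"ry":0,"rz":0,"claw":0}]'
python3 -m handwheel '[{"dx":0.007,"dy":0.025,"dz":0,"rx":0,"ry":0,"rz":0,"claw":0},{"dx":0.014,"dy":0.05,"dz":0,"rx":0,"ry":0,"rz":0,"claw":0},{"dx":0.021,"dy":0.075,"dz":0,"rx":0,"ry":0,"rz":0,"claw":0},{"dx":0.028,"dy":0.1,"dz":0,"rx":0,"ry":0,"rz":0,"claw":0},{"dx":0.034,"dy":0.125,"dz":0,"rx":0,"ry":0,"rz":0,"claw":0},{"dx":0.041,"dy":0.15,"dz":0,"rx":0,"ry":0,"rz":0,"claw":0},{"dx":0.047,"dy":0.172,"dz":0,"rx":0,"ry":0,"rz":0,"claw":0},{"dx":0.052,"dy":0.19,"dz":0,"rx":0,"ry":0,"rz":0,"claw":0},{"dx":0.055,"dy":0.201,"dz":0,"rx":0,"ry":0,"rz":0,"claw":0},{"dx":0.055,"dy":0.201,"dz":0,"rx":0,"ry":0,"rz":0,"claw":0}]'
python3 - <<'E'
from h import *
ci=optics.camera_info("wrist");im,D=optics.read_camera("wrist"); cv2.imwrite("pics/w5.png",im[:,:,::-1])
s=status.get_state();print(s["tool_pos"],s["orientation"],s["width"])
for r in spot_point("wrist","pan_centre")[:2]: print(round(r["confidence"],2),np.round(r["location"],1),onz(ci,r["location"],.066).round(4)[:2])
P=np.array(ci["R"])@np.array([.5423,.0465,.066])+ci["t"]
print(cv2.projectPoints(np.array([[.5423,.0465,.066]]),cv2.Rodrigues(np.array(ci["R"]))[0],np.array(ci["t"]),np.array(ci["K"]),np.array(ci["dist_coeffs"]))[0])
E
```

```text
t: 13.75
tool_pos: [0.4865, -0.1497, 0.1994]
orientation: [-3.14, 0.001, 0.227]
wrist_force: [0.6, 0.8, -1.7]
width: 0.054
gripper_force: 20.0
t: 14.58
tool_pos: [0.5414, 0.0513, 0.1993]
orientation: [-3.14, 0.001, 0.229]
wrist_force: [-0.6, 0.5, -0.2]
width: 0.0536
gripper_force: 20.0
[0.54128071 0.04974172 0.19931721] [3.14154008e+00 1.25017887e-03 2.28160196e-01] 0.05380203301502901
0.58 [293.6 203.1] [0.5412 0.0456]
[[[292.91268848 201.74790288]]]
```

View pics/w5.png

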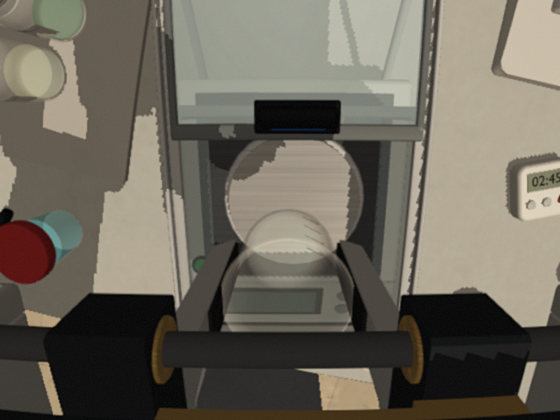

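```bash
python3 - <<'E'
from h import *
ci=optics.camera_info("wrist"); s=status.get_state()
print(s["tool_pos"], -np.array(ci["R"]).T@np.array(ci["t"])-s["tool_pos"])
E
python3 -m handwheel '[{"dx":0,"dy":-0.0025,"dz":-0.01,"rx":0,"ry":0,"rz":0,"claw":0},{"dx":0,"dy":-0.0025,"dz":-0.025,"rx":0,"ry":0,"rz":0,"claw":0},{"dx":0,"dy":-0.0025,"dz":-0.04,"rx":0,"ry":0,"rz":0,"claw":0},{"dx":0,"dy":-0.0025,"dz":-0.05,"rx":0,"ry":0,"rz":0,"claw":0},{"dx":0,"dy":-0.0025,"dz":-0.05,"rx":0,"ry":0,"rz":0,"claw":0},{"dx":0,"dy":-0.0025,"dz":-0.05,"rx":0,"ry":0,"rz":0,"claw":0}]'
```

```text
[0.54130597 0.04875466 0.19940304] [0.0743449  0.01737217 0.16481896]
t: 15.18
tool_pos: [0.5412, 0.0452, 0.1487]
orientation: [-3.141, 0.002, 0.224]
wrist_force: [-0.2, 1.0, -0.9]
width: 0.0535
gripper_force: 20.0
```

```bash
python3 -m handwheel '[{"dx":0,"dy":0.0015,"dz":-0.01,"rx":0,"ry":0,"rz":0,"claw":0},{"dx":0,"dy":0.0015,"dz":-0.02,"rx":0,"ry":0,"rz":0,"claw":0},{"dx":0,"dy":0.0015,"dz":-0.03,"rx":0,"ry":0,"rz":0,"claw":0},{"dx":0,"dy":0.0015,"dz":-0.04,"rx":0,"ry":0,"rz":0,"claw":0},{"dx":0,"dy":0.0015,"dz":-0.047,"rx":0,"ry":0,"rz":0,"claw":0},{"dx":0,"dy":0.0015,"dz":-0.05,"rx":0,"ry":0,"rz":0,"claw":0},{"dx":0,"dy":0.0015,"dz":-0.05,"rx":0,"ry":0,"rz":0,"claw":0},{"dx":0,"dy":0.0015,"dz":-0.05,"rx":0,"ry":0,"rz":0,"claw":0}]'
python3 - <<'E'
from plant import status
s=status.get_state();print(s["tool_pos"],s["orientation"],s["wrist_force"])
E
```

```text
t: 15.85
tool_pos: [0.5418, 0.0476, 0.0995]
orientation: [3.142, 0.0, 0.226]
wrist_force: [1.1, 0.5, -1.1]
width: 0.0537
gripper_force: 20.0
[0.54184174 0.04757721 0.09950275] [3.14151157e+00 1.39037659e-04 2.25855367e-01] [ 1.08574992  0.4555725  -1.09602597]
```

```bash
python3 -m handwheel '[{"dx":0,"dy":-0.0005,"dz":-0.002,"rx":0,"ry":0,"rz":0,"claw":0},{"dx":0,"dy":-0.0005,"dz":-0.004,"rx":0,"ry":0,"rz":0,"claw":0},{"dx":0,"dy":-0.0005,"dz":-0.006,"rx":0,"ry":0,"rz":0,"claw":0},{"dx":0,"dy":-0.0005,"dz":-0.007,"rx":0,"ry":0,"rz":0,"claw":0},{"dx":0,"dy":-0.0005,"dz":-0.008,"rx":0,"ry":0,"rz":0,"claw":0},{"dx":0,"dy":-0.0005,"dz":-0.008,"rx":0,"ry":0,"rz":0,"claw":0},{"dx":0,"dy":-0.0005,"dz":-0.008,"rx":0,"ry":0,"rz":0,"claw":0}]'
python3 -m handwheel '[{"dx":0,"dy":0,"dz":-0.001,"rx":0,"ry":0,"rz":0,"claw":0},{"dx":0,"dy":0,"dz":-0.001,"rx":0,"ry":0,"rz":0,"claw":0},{"dx":0,"dy":0,"dz":-0.001,"rx":0,"ry":0,"rz":0,"claw":0}]'
python3 - <<'E'
from plant import status
s=status.get_state();print(s["tool_pos"],s["orientation"],s["wrist_force"])
E
```

```text
t: 16.43
tool_pos: [0.5418, 0.0471, 0.0916]
orientation: [3.142, 0.0, 0.226]
wrist_force: [-0.7, -0.9, -0.9]
width: 0.0535
gripper_force: 20.0
t: 16.68
tool_pos: [0.5418, 0.047, 0.0906]
orientation: [3.141, 0.0, 0.226]
wrist_force: [0.1, -0.1, -0.2]
width: 0.0534
gripper_force: 20.0
[0.5417721  0.04704964 0.09056338] [3.14148047e+00 6.47805361e-05 2.25812782e-01] [ 0.13744309 -0.08704972 -0.21454915]
```

```bash
python3 -m handwheel '[{"dx":0,"dy":0,"dz":-0.001,"rx":0,"ry":0,"rz":0,"claw":0},{"dx":0,"dy":0,"dz":-0.001,"rx":0,"ry":0,"rz":0,"claw":0},{"dx":0,"dy":0,"dz":-0.001,"rx":0,"ry":0,"rz":0,"claw":0}]'
python3 -m handwheel '[{"dx":0,"dy":0,"dz":0,"rx":0,"ry":0,"rz":0,"claw":0},{"dx":0,"dy":0,"dz":0,"rx":0,"ry":0,"rz":0,"claw":0}]'
```

```text
t: 16.93
tool_pos: [0.5419, 0.047, 0.0897]
orientation: [3.141, -0.0, 0.226]
wrist_force: [-0.2, 0.1, -0.1]
width: 0.0534
gripper_force: 20.0
t: 17.1
tool_pos: [0.5419, 0.0471, 0.0898]
orientation: [3.141, -0.0, 0.226]
wrist_force: [0.9, -0.0, 0.2]
width: 0.0541
gripper_force: 20.0
```

```bash
python3 -m handwheel '[{"dx":0,"dy":0,"dz":-0.0003,"rx":0,"ry":0,"rz":0,"claw":0.58},{"dx":0,"dy":0,"dz":-0.0003,"rx":0,"ry":0,"rz":0,"claw":0.6},{"dx":0,"dy":0,"dz":-0.0003,"rx":0,"ry":0,"rz":0,"claw":0.65},{"dx":0,"dy":0,"dz":-0.0003,"rx":0,"ry":0,"rz":0,"claw":0.7},{"dx":0,"dy":0,"dz":-0.0003,"rx":0,"ry":0,"rz":0,"claw":0.76},{"dx":0,"dy":0,"dz":-0.0003,"rx":0,"ry":0,"rz":0,"claw":0.78},{"dx":0,"dy":0,"dz":-0.0003,"rx":0,"ry":0,"rz":0,"claw":0.78}]'
python3 - <<'E'
from h import *
im,D=optics.read_camera("wrist"); cv2.imwrite("pics/w6.png",im[:,:,::-1])
E
```

```text
t: 17.68
tool_pos: [0.5418, 0.0471, 0.0893]
orientation: [3.142, 0.0, 0.226]
wrist_force: [-0.9, 0.1, -0.2]
width: 0.0733
gripper_force: 0.0
```

View pics/w6.png

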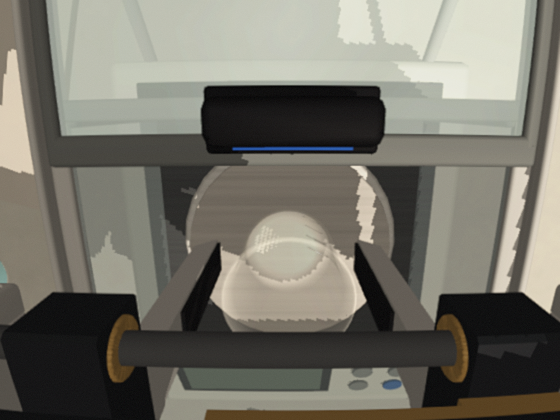

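The beaker stands free, with its base at (287,245) over the middle of the pan and the jaws clear on both sides. I retreat straight up.

```bash
python3 -m handwheel '[{"dx":0,"dy":0,"dz":0.005,"rx":0,"ry":0,"rz":0,"claw":0.78},{"dx":0,"dy":0,"dz":0.02,"rx":0,"ry":0,"rz":0,"claw":0.78},{"dx":0,"dy":0,"dz":0.04,"rx":0,"ry":0,"rz":0,"claw":0.78},{"dx":0,"dy":0,"dz":0.065,"rx":0,"ry":0,"rz":0,"claw":0.78},{"dx":0,"dy":0,"dz":0.09,"rx":0,"ry":0,"rz":0,"claw":0.78},{"dx":0,"dy":0,"dz":0.12,"rx":0,"ry":0,"rz":0,"claw":0.78},{"dx":0,"dy":0,"dz":0.15,"rx":0,"ry":0,"rz":0,"claw":0.78},{"dx":0,"dy":0,"dz":0.165,"rx":0,"ry":0,"rz":0,"claw":0.78},{"dx":0,"dy":0,"dz":0.165,"rx":0,"ry":0,"rz":0,"claw":0.78},{"dx":0,"dy":0,"dz":0.165,"rx":0,"ry":0,"rz":0,"claw":0.78}]'
python3 - <<'E'
from h import *
ci=optics.camera_info("wrist"); im,D=optics.read_camera("wrist"); s=status.get_state()
print(s["tool_pos"])
cv2.imwrite("pics/w7.png",im[:,:,::-1])
for q,z in (("beaker",.065),("pan_centre",.066),("slide_grip",.172)):
  for r in spot_point("wrist",q)[:1]: print(q,round(r["confidence"],2),np.round(r["location"],1),onz(ci,r["location"],z).round(4)[:2])
v,u=np.mgrid[:420,:560]; n=cv2.undistortPoints(np.c_[u.ravel(),v.ravel()].astype(float).reshape(-1,1,2),np.array(ci["K"]),np.array(ci["dist_coeffs"]))[:,0]
X=(np.c_[n,np.ones(len(n))]*D.reshape(-1,1)-np.array(ci["t"]))@np.array(ci["R"])
m=(abs(X[:,0]-.542)<.05)&(abs(X[:,1]-.047)<.05)&(X[:,2]>.118)&(X[:,2]<.136)&(D.ravel()>0)
print(m.sum(), cv2.minEnclosingCircle(X[m][:,:2].astype(np.float32)) if m.sum()>3 else 0, X[m].mean(0))
m=(abs(X[:,0]-.614)<.05)&(abs(X[:,1]-.063)<.05)&(X[:,2]>.166)&(X[:,2]<.178)&(D.ravel()>0)
print(m.sum(), cv2.minAreaRect(X[m][:,:2].astype(np.float32)))
E
```

```text
t: 18.57
tool_pos: [0.5422, 0.047, 0.2553]
orientation: [3.141, -0.002, 0.226]
wrist_force: [0.9, -0.5, 0.4]
width: 0.0734
gripper_force: 0.0
[0.54147229 0.04704507 0.25345974]
beaker 0.67 [288.5 187.6] [0.5433 0.0457]
slide_grip 0.81 [290.6 115.5] [0.6147 0.0612]
1030 ((0.5427147150039673, 0.04652596637606621), 0.028310904279351234) [0.5397808  0.04574885 0.12319318]
1099 ((0.6140897870063782, 0.062140993773937225), (0.012337113730609417, 0.04319490119814873), 12.916560173034668)
```

View pics/w7.png

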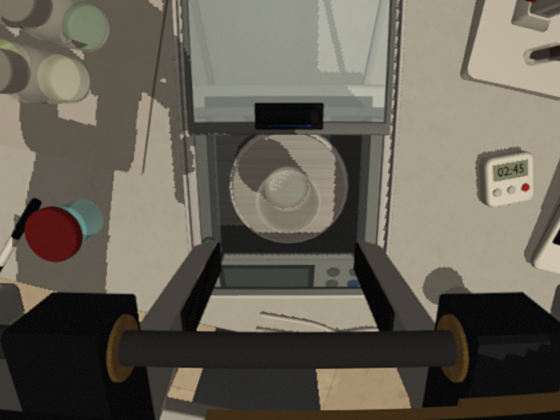

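The beaker stands within 1 mm of the pan centre (base at (288,188)), and the lid is open with its grip at (290,116). Now I shut the lid.

```bash
python3 -m handwheel '[{"dx":0.01,"dy":0.002,"dz":0,"rx":0,"ry":0,"rz":0.12,"claw":0.6},{"dx":0.02,"dy":0.004,"dz":0,"rx":0,"ry":0,"rz":0.24,"claw":0.6},{"dx":0.03,"dy":0.006,"dz":0,"rx":0,"ry":0,"rz":0.36,"claw":0.6},{"dx":0.04,"dy":0.008,"dz":0,"rx":0,"ry":0,"rz":0.48,"claw":0.6},{"dx":0.05,"dy":0.01,"dz":0,"rx":0,"ry":0,"rz":0.6,"claw":0.6},{"dx":0.06,"dy":0.012,"dz":0,"rx":0,"ry":0,"rz":0.72,"claw":0.6},{"dx":0.07,"dy":0.014,"dz":0,"rx":0,"ry":0,"rz":0.84,"claw":0.6},{"dx":0.0725,"dy":0.0158,"dz":0,"rx":0,"ry":0,"rz":0.96,"claw":0.6},{"dx":0.0725,"dy":0.0158,"dz":0,"rx":0,"ry":0,"rz":1.08,"claw":0.6},{"dx":0.0725,"dy":0.0158,"dz":0,"rx":0,"ry":0,"rz":1.2,"claw":0.6}]'
python3 -m handwheel '[{"dx":0,"dy":0,"dz":0,"rx":0,"ry":0,"rz":0.12,"claw":0.6},{"dx":0,"dy":0,"dz":0,"rx":0,"ry":0,"rz":0.24,"claw":0.6},{"dx":0,"dy":0,"dz":0,"rx":0,"ry":0,"rz":0.365,"claw":0.6},{"dx":0,"dy":0,"dz":0,"rx":0,"ry":0,"rz":0.365,"claw":0.6},{"dx":0,"dy":0,"dz":0,"rx":0,"ry":0,"rz":0.365,"claw":0.6},{"dx":0,"dy":0,"dz":0,"rx":0,"ry":0,"rz":0.365,"claw":0.6}]'
```

```text
t: 19.6
tool_pos: [0.6139, 0.063, 0.2519]
orientation: [-3.138, 0.001, 1.432]
wrist_force: [0.3, 0.5, 0.7]
width: 0.0564
gripper_force: 0.0
t: 20.1
tool_pos: [0.614, 0.0628, 0.2533]
orientation: [-3.14, -0.0, 1.788]
wrist_force: [-0.6, 0.5, 1.3]
width: 0.0566
gripper_force: 0.0
```

```bash
python3 -m handwheel '[{"dx":0,"dy":0,"dz":-0.02,"rx":0,"ry":0,"rz":0,"claw":0.6},{"dx":0,"dy":0,"dz":-0.045,"rx":0,"ry":0,"rz":0,"claw":0.6},{"dx":0,"dy":0,"dz":-0.065,"rx":0,"ry":0,"rz":0,"claw":0.6},{"dx":0,"dy":0,"dz":-0.081,"rx":0,"ry":0,"rz":0,"claw":0.6},{"dx":0,"dy":0,"dz":-0.081,"rx":0,"ry":0,"rz":0,"claw":0.4},{"dx":0,"dy":0,"dz":-0.081,"rx":0,"ry":0,"rz":0,"claw":0.2},{"dx":0,"dy":0,"dz":-0.081,"rx":0,"ry":0,"rz":0,"claw":0},{"dx":0,"dy":0,"dz":-0.081,"rx":0,"ry":0,"rz":0,"claw":0},{"dx":0,"dy":0,"dz":-0.081,"rx":0,"ry":0,"rz":0,"claw":0},{"dx":0,"dy":0,"dz":-0.081,"rx":0,"ry":0,"rz":0,"claw":0}]' 10
```

```text
t: 20.93
tool_pos: [0.6149, 0.0629, 0.1747]
orientation: [3.139, 0.001, 1.791]
wrist_force: [-0.5, 0.0, -0.1]
width: 0.0201
gripper_force: 0.0
```

```bash
python3 -m handwheel '[{"dx":0,"dy":0,"dz":-0.002,"rx":0,"ry":0,"rz":0,"claw":0},{"dx":0,"dy":0,"dz":-0.002,"rx":0,"ry":0,"rz":0,"claw":0},{"dx":0,"dy":0,"dz":-0.002,"rx":0,"ry":0,"rz":0,"claw":0},{"dx":0,"dy":0,"dz":-0.002,"rx":0,"ry":0,"rz":0,"claw":0}]' 10
```

```text
t: 21.27
tool_pos: [0.6144, 0.0628, 0.1722]
orientation: [3.141, 0.0, 1.791]
wrist_force: [-2.0, 0.1, 4.2]
width: 0.0122
gripper_force: 10.0
```

```bash
python3 -m handwheel '[{"dx":-0.008,"dy":-0.0018,"dz":0,"rx":0,"ry":0,"rz":0,"claw":0},{"dx":-0.022,"dy":-0.0051,"dz":0,"rx":0,"ry":0,"rz":0,"claw":0},{"dx":-0.04,"dy":-0.0092,"dz":0,"rx":0,"ry":0,"rz":0,"claw":0},{"dx":-0.058,"dy":-0.0134,"dz":0,"rx":0,"ry":0,"rz":0,"claw":0},{"dx":-0.076,"dy":-0.0175,"dz":0,"rx":0,"ry":0,"rz":0,"claw":0},{"dx":-0.094,"dy":-0.0217,"dz":0,"rx":0,"ry":0,"rz":0,"claw":0},{"dx":-0.11,"dy":-0.0253,"dz":0,"rx":0,"ry":0,"rz":0,"claw":0},{"dx":-0.122,"dy":-0.0281,"dz":0,"rx":0,"ry":0,"rz":0,"claw":0},{"dx":-0.13,"dy":-0.03,"dz":0,"rx":0,"ry":0,"rz":0,"claw":0},{"dx":-0.132,"dy":-0.0304,"dz":0,"rx":0,"ry":0,"rz":0,"claw":0}]'
python3 -m handwheel '[{"dx":-0.002,"dy":-0.0005,"dz":0,"rx":0,"ry":0,"rz":0,"claw":0},{"dx":-0.004,"dy":-0.0009,"dz":0,"rx":0,"ry":0,"rz":0,"claw":0},{"dx":-0.006,"dy":-0.0014,"dz":0,"rx":0,"ry":0,"rz":0,"claw":0},{"dx":-0.006,"dy":-0.0014,"dz":0,"rx":0,"ry":0,"rz":0,"claw":0}]'
```

```text
t: 22.1
tool_pos: [0.4819, 0.0322, 0.1721]
orientation: [3.139, 0.001, 1.79]
wrist_force: [1.9, -0.5, 4.3]
width: 0.0117
gripper_force: 10.0
t: 22.43
tool_pos: [0.4779, 0.0312, 0.1721]
orientation: [3.138, 0.0, 1.791]
wrist_force: [4.0, 0.9, 5.2]
width: 0.0117
gripper_force: 10.0
```

```bash
python3 -m handwheel '[{"dx":-0.002,"dy":-0.0005,"dz":0,"rx":0,"ry":0,"rz":0,"claw":0},{"dx":-0.002,"dy":-0.0005,"dz":0,"rx":0,"ry":0,"rz":0,"claw":0},{"dx":-0.002,"dy":-0.0005,"dz":0,"rx":0,"ry":0,"rz":0,"claw":0}]'
python3 -m handwheel '[{"dx":0,"dy":0,"dz":0,"rx":0,"ry":0,"rz":0,"claw":0.15},{"dx":0,"dy":0,"dz":0,"rx":0,"ry":0,"rz":0,"claw":0.3},{"dx":0,"dy":0,"dz":0,"rx":0,"ry":0,"rz":0,"claw":0.5},{"dx":0,"dy":0,"dz":0,"rx":0,"ry":0,"rz":0,"claw":0.5},{"dx":0.003,"dy":0,"dz":0.02,"rx":0,"ry":0,"rz":0,"claw":0.5},{"dx":0.003,"dy":0,"dz":0.05,"rx":0,"ry":0,"rz":0,"claw":0.5},{"dx":0.003,"dy":0,"dz":0.08,"rx":0,"ry":0,"rz":0,"claw":0.5},{"dx":0.003,"dy":0,"dz":0.1,"rx":0,"ry":0,"rz":0,"claw":0.5},{"dx":0.003,"dy":0,"dz":0.1,"rx":0,"ry":0,"rz":0,"claw":0.5},{"dx":0.003,"dy":0,"dz":0.1,"rx":0,"ry":0,"rz":0,"claw":0.5}]'
python3 - <<'E'
from h import *
ci=optics.camera_info("wrist"); im,D=optics.read_camera("wrist")
cv2.imwrite("pics/w8.png",im[:,:,::-1])
v,u=np.mgrid[:420,:560]; n=cv2.undistortPoints(np.c_[u.ravel(),v.ravel()].astype(float).reshape(-1,1,2),np.array(ci["K"]),np.array(ci["dist_coeffs"]))[:,0]
X=(np.c_[n,np.ones(len(n))]*D.reshape(-1,1)-np.array(ci["t"]))@np.array(ci["R"])
m=(abs(X[:,0]-.478)<.04)&(abs(X[:,1]-.03)<.04)&(X[:,2]>.166)&(X[:,2]<.178)&(D.ravel()>0)
r=cv2.minAreaRect(X[m][:,:2].astype(np.float32)); print(m.sum(),r)
print("slide",(np.array(r[0])-[.6141,.0621])@[.9745,.2246]+.140)
E
```

```text
t: 22.68
tool_pos: [0.4778, 0.0312, 0.1721]
orientation: [3.133, 0.0, 1.791]
wrist_force: [9.5, 1.5, 1.5]
width: 0.0119
gripper_force: 10.0
t: 23.52
tool_pos: [0.4772, 0.0305, 0.2713]
orientation: [-3.142, 0.0, 1.791]
wrist_force: [0.8, -0.2, -0.4]
width: 0.047
gripper_force: 0.0
833 ((0.4774540066719055, 0.031244726851582527), (0.012691613286733627, 0.043215617537498474), 12.988532066345215)
slide -9.161484736258663e-05
```

View pics/w8.png

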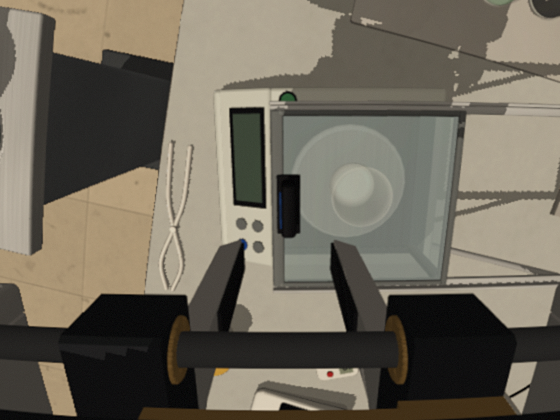

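The lid is shut (slide about 0, grip at (288,205)). The beaker stands at (353,186) on the pan, and the robot touches nothing.

```bash
python3 -c "from plant import job_done; print(job_done())"
```

```text
the job is handed in; nothing more can be done
None
```

The job is handed in: the beaker stands let go on the pan, measured within about 1 mm of its centre, the glass top is shut against its stop, and the arm is clear of everything; the hand-in returned no verdict.

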